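# Open a stamp-ink bottle whose thread hand is unknown

## Robot

A 6-joint arm with a two-finger parallel gripper is mounted at the origin on a cart in front of the work surface, level with it; the furniture and walls round the work are solid. World frame = base frame: x ahead of the robot, y to its left, z up, the work surface at z = 0. Lengths are in m, angles in rad, forces in N, time in s.
With the tool pointing down it reaches from about 0.35 to 0.725 m from the base axis. Payload 6 kg.
Tool frame: the origin (TCP) lies at the very end of the fingers, on their centre line; the grasp point (between the pads) lies 19 mm behind it; z points along the fingers, y is the line along which they close (so a half turn about z gives the same grasp; the last joint's range is limited). The gripper opens to 85 mm and grips with 20 to 120 N. Pads are 22 mm wide; open, the fingers measure 114 mm over their backs; the gripper's body (76 mm by 85 mm) begins 54 mm behind the grasp point. The pads swing forward as they close: fully open they stand 13 mm farther back than shut.
Start: joints at [-0.903, 0.04, 0.085, 0, -1.615, -0.334], TCP at [0.197, -0.567, 0.231] pointing down, gripper open.
Joint ranges: [-2.56, 2.56], [-1.29, 2.01], [-1.08, 1.49], [-3.29, 1.98], [-2.81, -0.18], [-2.99, 2.99]. Speed limits (rad/s): [2.57, 2.57, 3.01, 3.14, 3.14, 3.14].

## Interface

Orientations are given as [roll, pitch, yaw] about the fixed x, y, z axes, in that order (R = Rz(yaw) Ry(pitch) Rx(roll)).
In Python, from bench import ctrl, hand, kinematics, monitor, get_image, ticket gives the robot as it stands. The module is installed in compiled form; this text tells all that it offers. Calls block until the motion is done:
- ctrl.reach(position, orientation): joint-space move of the TCP to a pose.
- ctrl.move_l(position, frame=None, speed=0.15): straight line of the TCP; frame=None keeps the orientation; speed is the mean speed in m/s.
- ctrl.move_j(angles): joint-space move.
- hand.open_gripper() and hand.close_gripper(grip_force=None): open the fingers fully, or close them until they stop; grip_force is the grip in N (None keeps the last).
- ctrl.sleep(seconds).
- kinematics.inverse_kinematics(position, orientation): joint angles nearest the present ones, or None.
- monitor.sense(): the state.
- get_image(name): name is "side" or "top"; returns a dict with "color" (400x640x3 uint8, blue, green, red), "mtx" (3x3 intrinsics, pixels), "k1" (the pictures are not rectified: a ray, as slopes to the right and down, at radius r is drawn at 1 + k1 r^2 times it, then the intrinsics apply), "position" and "orientation" of the camera in the world. Camera axes: x right, y down, z forward; pixel columns grow to the right and rows downward; lengths in m; the calibration is good to about 2 mm. A picture is of the moment at which its call begins. There is no depth.
A pose or a line that the arm cannot do raises ctrl.IKError and nothing moves.
- ticket.job_done(): hands the job in; it is judged then, once.
The state is a dict: "time_s": time; "qpos": joint angles; "qd": joint speeds; "effort": joint torques, N m; "eef_pos": TCP position; "ee_rot": TCP orientation; "ft_force": force on the tool from outside, world axes, zero at the start; "torque": the same for the moment, N m; "gripper_width": finger opening in m; "grasp_force": force on a finger pad.
Only numpy, scipy, OpenCV 4.12 (cv2) and the standard library are available. Lean on these libraries where they do the work, as an engineer would, in place of code of your own. Each camera call takes 0.05 s, during which the arm holds its last target. There are 200 camera calls.

## Task

Take the left of the two stamp-ink bottles (left as the robot sees it) and stand it upright and fully home in the square well of the grey refill stand, which keeps it from turning. Then unscrew its cap: nobody knows whether this thread is right- or left-handed, so try one way and, if it will not come, the other, and lift the cap off. Finish while still holding the cap in the gripper, still and well clear above the bottle, with the bottle still home in the well; leave the other bottle closed and everything else where it is.

Things in the scene. Friction and masses are not known exactly. Their poses are not given: they have to be found in the camera images.
- bottle_1: white plastic ink bottle, loose, about 0.3 kg: square body 50 x 50 mm, from 0 to 64 mm (its lowest 6 mm only 46 x 46 mm), then a round neck of 24 mm diameter up to 90 mm, hidden under the cap; origin at the centre of its underside, z up, x and y square to its side faces; one of two that look the same, either may be the left one
- bottle_2: white plastic ink bottle, loose, about 0.3 kg: square body 50 x 50 mm, from 0 to 64 mm (its lowest 6 mm only 46 x 46 mm), then a round neck of 24 mm diameter up to 90 mm, hidden under the cap; origin at the centre of its underside, z up, x and y square to its side faces; one of two that look the same, either may be the left one
- cap_1: round black cap of bottle_1, loose, 30 g, 45 mm across, 28 mm high, ribbed side; origin at the centre of its lower rim, z up, 66 mm above the bottle's origin when screwed on. 2 mm up and down play. Quarter-turn thread, hand not visible: the wrong way it meets a hard stop within 15 degrees; the other way it turns easily, lifts off from 65 to 110 degrees (best 85), stops at 120
- cap_2: round black cap of bottle_2, loose, 30 g, 45 mm across, 28 mm high, ribbed side; origin at the centre of its lower rim, z up, 66 mm above the bottle's origin when screwed on. 2 mm up and down play. Quarter-turn thread, hand not visible: the wrong way it meets a hard stop within 15 degrees; the other way it turns easily, lifts off from 65 to 110 degrees (best 85), stops at 120
- stand: grey plastic refill stand, fixed to the desk: flange 128 x 110 x 6 mm with a block 100 x 84 mm, 30 mm high, in its middle; origin at the centre of its underside, x along the long side, z up. A square well 53 x 53 mm, 22 mm deep, its sides along x and y, opens upward at the block's centre; its mouth is chamfered by 3 mm
- well (a point): centre of the well's floor, 8 mm above the desk top, 22 mm below the well's mouth; axes as the stand's. A seated bottle's origin lies here; any quarter turn of the bottle fits
- stapler: stapler, 36 x 146 x 58 mm, loose bystander, origin at the centre of its underside
- highlighter: marker lying flat, 18 x 122 x 15 mm, loose bystander, origin at the centre of its underside
- sticky_pad: sticky note pad, 78 x 78 x 16 mm, loose bystander, origin at the centre of its underside
- tape_roll: roll of packing tape lying flat, 92 mm across, 48 mm high, loose bystander, origin at the centre of its underside
- eraser: eraser, 20 x 43 x 13 mm, loose bystander near the desk's front edge, origin at the centre of its underside
- pen_cup: wire-mesh pen cup, 103 x 87 x 164 mm with its pens, behind the right bottle, fixed, origin at the centre of its underside
Things that resemble listed ones, but are neither listed nor needed, are in the scene too. Leave any pink, red or turquoise look-alike of the cap_2 alone.

How it is judged:
On the way, in this order (a step that is already met when the one before it is completed fails the run):
1. the left bottle stands fully home in the well, let go, its cap still on (((horizontal distance between bottle_1 and well below 0.004 m and z of bottle_1 in the frame of well between -0.004 and 0.004 m and angle between bottle_1's own z axis and vertical below 0.06 rad and distance between bottle_1 and cap_1 below 0.072 m and world y of bottle_2 below -0.1 m and distance of bottle_2 from where it was at the start of the episode below 0.03 m and angle between bottle_2's own z axis and vertical below 0.1 rad and distance between bottle_2 and cap_2 below 0.075 m and contact force between bottle_1 and the fingers below 0.1 N) or (horizontal distance between bottle_2 and well below 0.004 m and z of bottle_2 in the frame of well between -0.004 and 0.004 m and angle between bottle_2's own z axis and vertical below 0.06 rad and distance between bottle_2 and cap_2 below 0.072 m and world y of bottle_1 below -0.1 m and distance of bottle_1 from where it was at the start of the episode below 0.03 m and angle between bottle_1's own z axis and vertical below 0.1 rad and distance between bottle_1 and cap_1 below 0.075 m and contact force between bottle_2 and the fingers below 0.1 N))), for 0.1 s.
2. its cap is off, held in the gripper above the bottle (((height (world z) of cap_1 above 0.125 m and z of cap_1 in the frame of well above 0.11 m and contact force between cap_1 and the fingers above 1 N and contact force between cap_1 and bottle_1 below 0.1 N) or (height (world z) of cap_2 above 0.125 m and z of cap_2 in the frame of well above 0.11 m and contact force between cap_2 and the fingers above 1 N and contact force between cap_2 and bottle_2 below 0.1 N))), for 0.2 s.
At the end, for the whole second after the job is handed in: Left bottle in the well: origin within 4 mm of the floor centre, sideways and in height, tilt under 0.06 rad. Its cap, gripped, clear of the bottle and still, has its rim 110 mm or more above the well floor. The other bottle is within 30 mm of its start, upright, cap on (((horizontal distance between bottle_1 and well below 0.004 m and z of bottle_1 in the frame of well between -0.004 and 0.004 m and angle between bottle_1's own z axis and vertical below 0.06 rad and height (world z) of cap_1 above 0.125 m and z of cap_1 in the frame of well above 0.11 m and contact force between cap_1 and the fingers above 1 N and contact force between cap_1 and bottle_1 below 0.1 N and world y of bottle_2 below -0.1 m and distance of bottle_2 from where it was at the start of the episode below 0.03 m and angle between bottle_2's own z axis and vertical below 0.1 rad and distance between bottle_2 and cap_2 below 0.075 m and linear speed of each of cap_1, bottle_1 below 0.03 m/s) or (horizontal distance between bottle_2 and well below 0.004 m and z of bottle_2 in the frame of well between -0.004 and 0.004 m and angle between bottle_2's own z axis and vertical below 0.06 rad and height (world z) of cap_2 above 0.125 m and z of cap_2 in the frame of well above 0.11 m and contact force between cap_2 and the fingers above 1 N and contact force between cap_2 and bottle_2 below 0.1 N and world y of bottle_1 below -0.1 m and distance of bottle_1 from where it was at the start of the episode below 0.03 m and angle between bottle_1's own z axis and vertical below 0.1 rad and distance between bottle_1 and cap_1 below 0.075 m and linear speed of each of cap_2, bottle_2 below 0.03 m/s))); the arm keeps its last pose, push and grip.
It fails at once if the stapler is moved by more than 30 mm (distance of stapler from where it was at the start of the episode above 0.03 m).
It fails at once if the highlighter is moved by more than 30 mm (distance of highlighter from where it was at the start of the episode above 0.03 m).
It fails at once if the sticky pad is moved by more than 30 mm (distance of sticky_pad from where it was at the start of the episode above 0.03 m).
It fails at once if the tape roll is moved by more than 30 mm (distance of tape_roll from where it was at the start of the episode above 0.03 m).
It fails at once if the eraser is moved by more than 30 mm (distance of eraser from where it was at the start of the episode above 0.03 m).
It also fails if it takes over 58 s, if anything falls off the work surface, if the arm or the gripper's body presses on something with over 40 N, if the wrist force passes 120 N, or if a joint passes its speed limit or range.

## Working session

There is one attempt and no reset: what is moved stays moved. The work goes in short steps, each a Python script; the robot and the scene stay as the last script left them, time stands still between calls to the robot, and variables do not carry over. Pictures are saved under pics/ and viewed, at most 10 in all, crops included, and the job is handed in when it is done.

```bash
mkdir -p pics
python3 - <<'E'
from bench import get_image, monitor
import cv2
for n in ("top","side"):
    d=get_image(n); cv2.imwrite(f"pics/{n}0.png",d["color"]); print(n,d["mtx"],d["k1"],d["position"],d["orientation"])
s=monitor.sense(); print(s["time_s"],s["eef_pos"],s["ee_rot"],s["gripper_width"])
E
```

```text
top [[507.69942593   0.         314.04634466]
 [  0.         507.69942593 205.19815951]
 [  0.           0.           1.        ]] -0.1313821530734377 [0.40360818 0.04150915 1.20531704] [-3.02471052e+00 -4.99562147e-04 -1.56716060e+00]
side [[387.41998095   0.         314.94219956]
 [  0.         387.41998095 203.4365163 ]
 [  0.           0.           1.        ]] -0.005608674275074971 [0.24326062 0.75812261 0.55351427] [-2.10857145  0.00451097 -2.7268809 ]
0.1 [ 0.19655248 -0.56658971  0.23039532] [ 3.14004106e+00 -1.24340223e-04 -2.80777906e+00] 0.08512583951529237
```

View pics/top0.png

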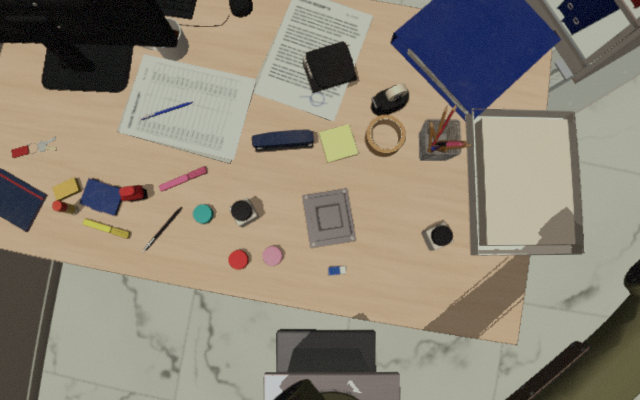

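View pics/side0.png

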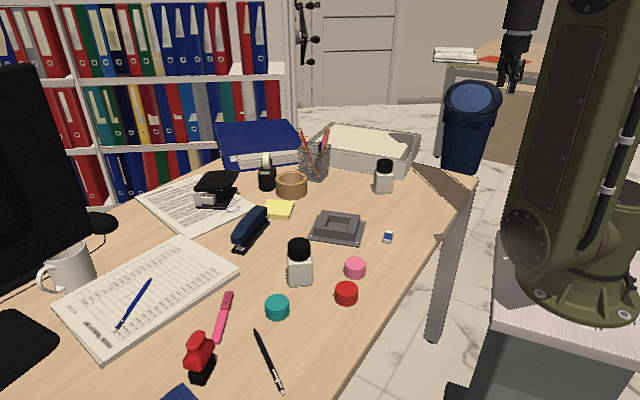

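```bash
cat > h.py <<'E'
import numpy as np, cv2
from scipy.spatial.transform import Rotation as R
from bench import ctrl, hand, kinematics, monitor, get_image, ticket
def rays(d,px):
    px=np.asarray(px,float).reshape(-1,1,2)
    u=cv2.undistortPoints(px,d["mtx"],np.array([d["k1"],0,0,0,0.])).reshape(-1,2)
    return np.c_[u,np.ones(len(u))]@R.from_euler("xyz",d["orientation"]).as_matrix().T
def plane(d,px,z):
    v=rays(d,px); return d["position"]+v*((z-d["position"][2])/v[:,2])[:,None]
def proj(d,P):
    M=R.from_euler("xyz",d["orientation"]).as_matrix().T
    return cv2.projectPoints(np.asarray(P,float).reshape(-1,1,3),M,-M@d["position"],d["mtx"],np.array([d["k1"],0,0,0,0.]))[0].reshape(-1,2)
def sq(c,yaw,z,w,h=None):
    h=h or w; q=np.array([[1,1],[-1,1],[-1,-1],[1,-1]])*[w/2,h/2]
    c_,s_=np.cos(yaw),np.sin(yaw); q=q@np.array([[c_,s_],[-s_,c_]])
    return np.c_[q+np.asarray(c)[:2],np.full(4,z)]
def blobs(mask,roi):
    x0,y0,x1,y1=roi; m=np.zeros_like(mask); m[y0:y1,x0:x1]=mask[y0:y1,x0:x1]
    c=cv2.findContours(m,cv2.RETR_EXTERNAL,cv2.CHAIN_APPROX_NONE)[0]
    return max(c,key=cv2.contourArea)
E
python3 - <<'E'
from h import *
d=get_image("top"); s=get_image("side"); t=d["color"]; 
hsv=cv2.cvtColor(t,cv2.COLOR_BGR2HSV)
for n,roi in (("L",(220,190,270,235)),("R",(418,215,465,258))):
    x0,y0,x1,y1=roi
    dark=(hsv[...,2]<60).astype(np.uint8)*255
    c=blobs(dark,roi); (u,v),r=cv2.minEnclosingCircle(c); M=cv2.moments(c)
    print(n,"cap px",u,v,r,M["m10"]/M["m00"],M["m01"]/M["m00"],"at z=.094",plane(d,[[u,v]],.094))
    w=((hsv[...,1]<45)&(hsv[...,2]>90)).astype(np.uint8)*255
    c2=blobs(cv2.bitwise_or(w,dark),roi); print(" body",cv2.minAreaRect(c2),cv2.contourArea(c2))
st=((hsv[...,1]<70)&(hsv[...,2]<150)&(hsv[...,2]>50)).astype(np.uint8)*255
c=blobs(st,(295,180,365,255)); r=cv2.minAreaRect(c); b=cv2.boxPoints(r)
P=plane(d,b,.003); print("stand",r,P[:,:2].tolist(),P.mean(0),np.linalg.norm(P[0]-P[1]),np.linalg.norm(P[1]-P[2]))
A=cv2.resize(t[180:260,215:365],None,fx=5,fy=5,interpolation=cv2.INTER_CUBIC)
cv2.imwrite("pics/cropt.png",A)
B=cv2.resize(s["color"][205:300,260:410],None,fx=5,fy=5,interpolation=cv2.INTER_CUBIC)
cv2.imwrite("pics/crops.png",B)
E
```

```text
L cap px 241.3120880126953 210.01007080078125 10.13890266418457 241.3673225998807 210.16577221228383 at z=.094 [[0.52280957 0.20193915 0.094     ]]
 body ((242.70770263671875, 211.23846435546875), (22.698354721069336, 21.582042694091797), 60.2551155090332) 398.0
R cap px 441.4560546875 235.10440063476562 10.30847454071045 441.3912794033276 235.10097532989099 at z=.094 [[ 0.46863267 -0.24020815  0.094     ]]
 body ((438.1000671386719, 236.20001220703125), (21.0190372467041, 26.832815170288086), 63.43495178222656) 455.5
stand ((328.6677551269531, 217.6731719970703), (53.75626754760742, 46.370216369628906), 80.90972137451172) [[0.5697094239233463, 0.07143904724114072], [0.5878473604532234, -0.03813689763736524], [0.4608301727270128, -0.057809198617652026], [0.44319182572617055, 0.050567260808369895]] [0.5153947  0.00651505 0.003     ] 0.11106697275778803 0.12853157356748734
```

View pics/cropt.png

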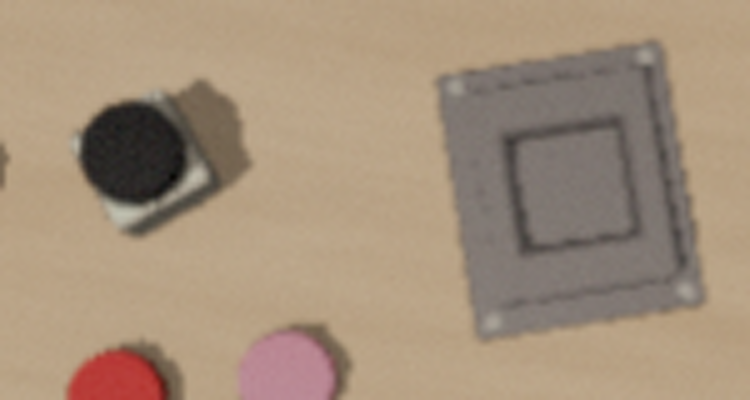

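View pics/crops.png

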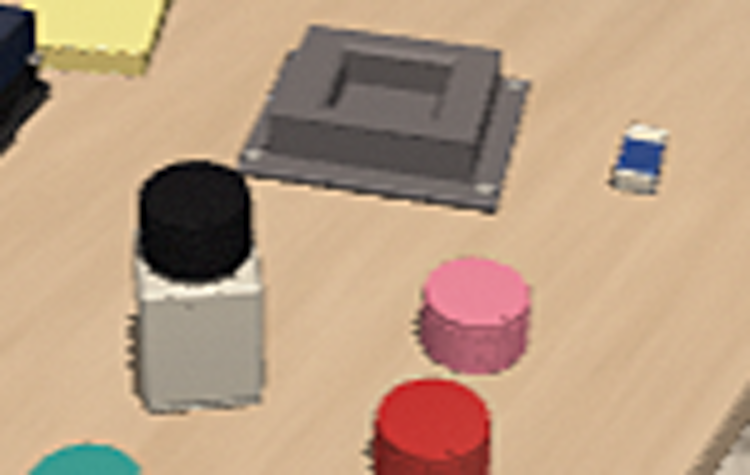

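Top view: the left bottle's cap is at (241,210) and the right bottle's at (441,235). Things that could be mistaken for that cap:
- turquoise look-alike at (203,214)
- red look-alike at (238,260)
- pink look-alike at (272,255)
- tape dispenser at (390,97)

I choose the black-capped white bottle at (241,210). The close crops confirm it: a black ribbed cap on a white square body, with the well centred at about (329,217). Next I'll cross-check its pose in both views.

Run:
```python
from h import *
d=get_image("top"); s=get_image("side")
T=lambda p:np.array(p)/5+[215,180]-.4
S=lambda p:np.array(p)/5+[260,205]-.4
q=plane(d,T([(75,140),(160,92),(215,178),(130,232)]),.064); print("body top (top)",q.round(4)[:,:2].tolist(),q.mean(0).round(4),np.degrees(np.arctan2(*(q[1]-q[0])[1::-1])),np.degrees(np.arctan2(*(q[2]-q[3])[1::-1])),[np.linalg.norm(q[i]-q[i-1]).round(4) for i in range(4)])
q=plane(s,S([(140,298),(265,290)]),.064);print("front edge (side)",q.round(4).tolist(),np.linalg.norm(q[0]-q[1]),np.degrees(np.arctan2(*(q[1]-q[0])[1::-1])))
print("mid side->centre", )
q=plane(s,S([(148,410),(262,401)]),.0);print("base edge",q.round(4).tolist(),np.linalg.norm(q[0]-q[1]))
hs=cv2.cvtColor(s["color"],cv2.COLOR_BGR2HSV); dk=(hs[...,2]<60).astype(np.uint8)*255
c=blobs(dk,(280,230,320,268)); x,y,w,h=cv2.boundingRect(c); print("cap side bbox",x,y,w,h)
th=np.linspace(0,2*np.pi,90)
def cyl(c,z): return np.c_[c[0]+.0225*np.cos(th),c[1]+.0225*np.sin(th),np.full(90,z)]
for c in ((.5228,.2019),):
    p=proj(s,np.r_[cyl(c,.066),cyl(c,.094)]); print("pred side",p.min(0),p.max(0))
    p=proj(d,np.r_[cyl(c,.066),cyl(c,.094)]); print("pred top",p.min(0),p.max(0),"top face only",proj(d,cyl(c,.094)).min(0),proj(d,cyl(c,.094)).max(0))
ht=cv2.cvtColor(d["color"],cv2.COLOR_BGR2HSV); c=blobs((ht[...,2]<60).astype(np.uint8)*255,(220,190,270,235)); print("cap top bbox",cv2.boundingRect(c))
# stand
q=plane(s,S([(312,25),(500,47),(478,180),(268,152)]),.03);
print("block top side corners (first two)",q.round(4)[:2].tolist())
q=plane(s,S([(345,52),(452,66),(443,112),(331,108)]),.03);print("well mouth side",q.round(4).tolist(),q.mean(0))
q=plane(d,T([(503,132),(622,117),(640,237),(520,255)]),.03);print("well mouth top",q.round(4).tolist(),q.mean(0),np.linalg.norm(q[0]-q[1]))
c=blobs(((hs[...,1]<70)&(hs[...,2]<150)&(hs[...,2]>40)).astype(np.uint8)*255,(305,207,370,250)); print("stand side bbox",cv2.boundingRect(c))
for cc in ((.5154,.0065),):
    y=np.radians(8.8)
    p=proj(s,np.r_[sq(cc,y,.0,.128,.11),sq(cc,y,.006,.128,.11),sq(cc,y,.03,.1,.084)]); print("pred stand side",p.min(0),p.max(0)); print("flange top",(p[4:8]-[260,205]+.4)*5//1,"block",(p[8:]-[260,205]+.4)*5//1)
    print("mouth side",(proj(s,sq(cc,y,.03,.059))-[260,205]+.4)*5//1)
    print("mouth top",(proj(d,sq(cc,y,.03,.059))-[215,180]+.4)*5//1,"floor",(proj(d,sq(cc,y,.008,.053))-[215,180]+.4)*5//1)
for p,yaws in (((.523,.202,.03),(120,-60)),((.5154,.0065,.04),(98.8,-81.2,8.8))):
    for yw in yaws: print(p,yw,kinematics.inverse_kinematics(p,[np.pi,0,np.radians(yw)]))
```

```text
body top (top) [[0.5314, 0.2331], [0.5535, 0.1948], [0.5144, 0.169], [0.4897, 0.2072]] [0.5223 0.201  0.064 ] -60.05867362974511 -57.10858476349806 [np.float64(0.0491), np.float64(0.0443), np.float64(0.0469), np.float64(0.0454)]
front edge (side) [[0.5317, 0.2412, 0.064], [0.4888, 0.2173, 0.064]] 0.04905219027054232 -150.8589172718683
mid side->centre
base edge [[0.5338, 0.2356, 0.0], [0.493, 0.2121, 0.0]] 0.047040667822513274
cap side bbox 288 237 22 24
pred side [288.6683649  235.26474229] [311.46222743 260.13757907]
pred top [231.20620708 199.90323673] [252.98750395 221.25087596] top face only [231.20620708 199.90323673] [251.48017372 220.1667909 ]
cap top bbox (232, 201, 20, 20)
block top side corners (first two) [[0.57, -0.0232, 0.03], [0.4748, -0.0413, 0.03]]
well mouth side [[0.5448, -0.006, 0.03], [0.4912, -0.0151, 0.03], [0.4817, 0.0249, 0.03], [0.5322, 0.043, 0.03]] [0.5124462  0.01172148 0.03      ]
well mouth top [[0.5397, 0.0387, 0.03], [0.547, -0.0168, 0.03], [0.4909, -0.025, 0.03], [0.4824, 0.0307, 0.03]] [0.51500165 0.00689553 0.03      ] 0.05597086941375708
stand sid
[... 235 characters left out ...]
18. 101.]
 [438. 118.]
 [460.  54.]
 [346.  38.]]
mouth top [[499. 131.]
 [518. 256.]
 [644. 237.]
 [624. 112.]] floor [[507. 141.]
 [523. 252.]
 [634. 235.]
 [617. 125.]]
(0.523, 0.202, 0.03) 120 [ 0.72666975  0.00717293 -0.31959369  0.         -1.2440297   2.93852167]
(0.523, 0.202, 0.03) -60 [ 0.72666975  0.00717293 -0.31959369  0.         -1.2440297  -0.20307098]
(0.5154, 0.0065, 0.04) 98.8 [ 0.40373402 -0.12529086 -0.42702924  0.         -1.26905794  2.89144761]
(0.5154, 0.0065, 0.04) -81.2 [ 0.40373402 -0.12529086 -0.42702924  0.         -1.26905794 -0.25014504]
(0.5154, 0.0065, 0.04) 8.8 [ 4.03734016e-01 -1.25290856e-01 -4.27029242e-01  4.44089210e-16
 -1.26905794e+00  1.32065128e+00]
```

Run:
```python
from h import *
yw=np.radians(-60.1); o=[np.pi,0,yw]
ctrl.reach([.5228,.2022,.24],o)
ctrl.move_l([.5228,.2022,.11],speed=.2)
ctrl.move_l([.5228,.2022,.030],speed=.1)
s=monitor.sense(); print(s["time_s"],s["eef_pos"],s["ft_force"])
hand.close_gripper(grip_force=50); s=monitor.sense(); print(s["time_s"],s["gripper_width"],s["grasp_force"],s["ft_force"],s["torque"])
ctrl.move_l([.5228,.2022,.13],speed=.12); s=monitor.sense(); print(s["time_s"],s["gripper_width"],s["ft_force"],s["eef_pos"])
ctrl.reach([.5152,.0067,.13],[np.pi,0,np.radians(-81.2)]); s=monitor.sense(); print(s["time_s"],s["gripper_width"],s["eef_pos"],s["ee_rot"])
for n in ("side","top"):
    cv2.imwrite(f"pics/{n}1.png",cv2.resize(get_image(n)["color"][150:300,220:420],None,fx=3,fy=3,interpolation=cv2.INTER_CUBIC))
```

```text
4.9833 [0.52333931 0.2024871  0.03093094] [ 0.31359252 -1.50036402  0.87784702]
5.4083 0.04908725649253218 52.69153296947479 [2.40996768 1.59447683 5.40450146] [ 0.71187469 -0.93152373 -0.00743884]
6.3917 0.04883762874755029 [-0.81853282  0.0289236  -3.33519349] [0.52212663 0.20191774 0.1285467 ]
7.1917 0.04955047936883234 [0.51498478 0.00636085 0.12958459] [ 3.14104831e+00  1.31534456e-04 -1.41788692e+00]
```

View pics/side1.png

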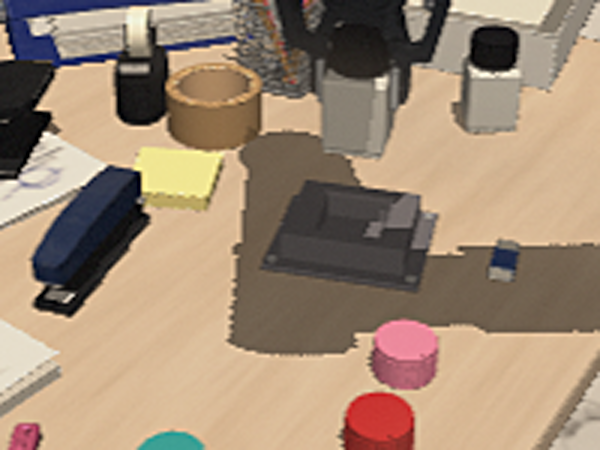

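The side crop shows the bottle gripped upright above the well, near crop pixel (360,90), with its cap on and its faces square to the stand. I'll lower it now while watching the force.

Run:
```python
from h import *
x,y=.5153,.0070
ctrl.move_l([x,y,.072],speed=.12)
for z in (.062,.055,.050,.046,.043,.041,.039,.0375):
    ctrl.move_l([x,y,z],speed=.05); s=monitor.sense(); print(z,s["time_s"],s["eef_pos"].round(4),s["ft_force"].round(1),s["torque"].round(2))
    if abs(s["ft_force"][2])>20: break
cv2.imwrite("pics/side2.png",cv2.resize(get_image("side")["color"][150:300,220:420],None,fx=3,fy=3,interpolation=cv2.INTER_CUBIC))
```

```text
0.062 8.275 [0.5151 0.0069 0.0618] [-0.7  0.5 -2.8] [-0.01 -0.01 -0.02]
0.055 8.5667 [0.5158 0.0072 0.0548] [ 3.6  0.1 -4.7] [ 0.19 -1.34  0.03]
0.05 8.8167 [0.5158 0.0072 0.0498] [ 5.3 -0.4 -5.7] [ 0.06 -2.08  0.14]
0.046 9.0667 [0.5158 0.0071 0.0459] [ 5.5 -0.6 -5.7] [ 0.   -2.3   0.17]
0.043 9.3167 [0.5159 0.0071 0.043 ] [ 5.8  0.  -3.7] [ 0.05 -2.25  0.15]
0.041 9.5667 [0.5159 0.0071 0.0412] [ 5.7  0.8 -4.1] [ 0.07 -2.07  0.13]
0.039 9.8167 [0.5158 0.0071 0.0397] [4.9 0.9 3.3] [ 0.2  -1.36  0.11]
0.0375 10.0667 [0.5159 0.0071 0.0397] [-1.2  1.7 12.2] [0.67 0.58 0.04]
```

View pics/side2.png

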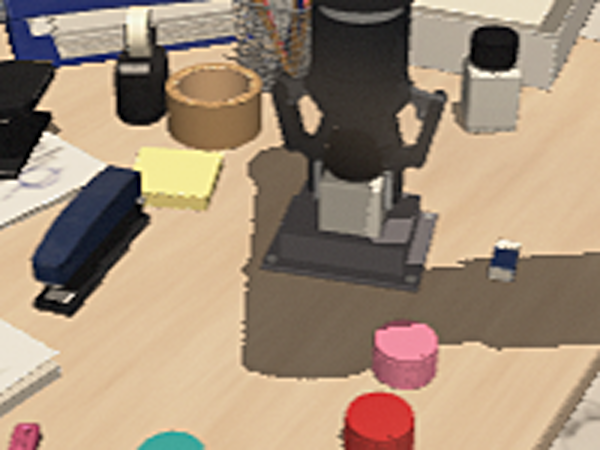

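The bottle has bottomed: the TCP stops at 0.0397 and the upward force is rising. In the crop it sits deep in the well, at about (352,200). I'll release it, rise to cap height, grip the cap and try both turn directions.

Run:
```python
from h import *
hand.open_gripper(); ctrl.sleep(.3); s=monitor.sense(); print(s["time_s"],s["gripper_width"],s["ft_force"].round(1))
x,y=.5155,.0070
ctrl.move_l([x,y,.072],speed=.08); 
q0=np.array(monitor.sense()["qpos"])
hand.close_gripper(grip_force=45); s=monitor.sense(); print(s["time_s"],s["gripper_width"],s["grasp_force"],s["eef_pos"].round(4),s["ft_force"].round(1),s["torque"].round(2))
q=np.array(s["qpos"]); q0=q.copy(); 
def turn(a):
    t=q0.copy(); t[5]+=np.radians(a); ctrl.move_j(t); s=monitor.sense()
    print(a,round(s["time_s"],2),"act",round(np.degrees(s["qpos"][5]-q0[5]),1),"tau",s["torque"].round(2),"F",s["ft_force"].round(1),"w",round(s["gripper_width"],4),"eff6",round(s["effort"][5],2)); return s
base=monitor.sense()["torque"][2]
for a in (4,8,12,16,20):
    s=turn(a)
    if abs(s["torque"][2]-base)>.6: print("stop"); break
```

```text
10.8667 0.08551244235970201 [-0.5  0.2 -0.2]
11.9167 0.04360781834070197 45.739643764682114 [0.5154 0.007  0.0718] [-0.3 -0.1  0.8] [ 0.03  0.02 -0.02]
4 12.17 act 3.9 tau [ 0.04 -0.1  -0.01] F [-0.5 -0.1  0.7] w 0.0435 eff6 0.26
8 12.42 act 7.8 tau [ 0.15 -0.16 -0.02] F [0.2 0.8 0.4] w 0.0436 eff6 0.24
12 12.67 act 11.8 tau [ 0.18 -0.2  -0.  ] F [1.5 0.4 0.6] w 0.0439 eff6 0.23
16 12.92 act 15.8 tau [ 0.41 -0.34 -0.08] F [0.7 1.4 0.1] w 0.0435 eff6 0.29
20 13.17 act 19.8 tau [-0.03 -1.4  -0.19] F [ 4.4 -0.1  0.9] w 0.0438 eff6 0.45
```

```bash
cat >> h.py <<'E'
def turn(q0,a):
    t=q0.copy(); t[5]=q0[5]+np.radians(a); ctrl.move_j(t); s=monitor.sense()
    print(a,round(s["time_s"],2),"act",round(np.degrees(s["qpos"][5]-q0[5]),1),"tau",s["torque"].round(2),"F",s["ft_force"].round(1),"w",round(s["gripper_width"],4),"eff6",round(s["effort"][5],2)); return s
E
python3 - <<'E'
from h import *
q0=np.array(monitor.sense()["qpos"]); q0[5]-=np.radians(19.8)
np.save("q0.npy",q0)
for a in (24,28,32,36):
    s=turn(q0,a)
    if abs(s["torque"][2])>.8: print("stop"); break
E
```

```text
24 13.42 act 23.8 tau [-0.18 -1.75 -0.94] F [ 5.4 -0.3 -1.1] w 0.0439 eff6 1.13
stop
```

Turning + (joint 6) meets a hard stop: the torque reaches 0.94 N m. I'll go back and turn the other way.

Run:
```python
from h import *
q0=np.load("q0.npy")
for a in (10,0,-10,-18,-26,-34,-45,-60,-75,-88):
    s=turn(q0,a)
    if a<0 and s["torque"][2]>.8: print("stop"); break
```

```text
10 13.76 act 10.2 tau [-0.23 -0.44  0.  ] F [1.3 0.8 0.7] w 0.044 eff6 -0.38
0 14.05 act 0.3 tau [-0.27 -0.33  0.01] F [1.1 0.2 1.6] w 0.0438 eff6 -0.39
-10 14.34 act -9.6 tau [-0.19 -0.23  0.02] F [ 1.8 -0.1  0.5] w 0.0432 eff6 -0.38
-18 14.6 act -17.6 tau [-0.26 -0.1   0.03] F [ 0.2 -0.4 -0.7] w 0.0434 eff6 -0.41
-26 14.86 act -25.6 tau [-0.28  0.02 -0.06] F [-0.3 -0.8 -0.7] w 0.0437 eff6 -0.41
-34 15.12 act -33.6 tau [-0.25 -0.06 -0.06] F [ 0.1 -0.1  0.1] w 0.0435 eff6 -0.41
-45 15.42 act -44.5 tau [-0.14 -0.04  0.04] F [ 0.1 -1.1 -0.1] w 0.0436 eff6 -0.37
-60 15.78 act -59.6 tau [-0.17  0.12  0.  ] F [ 0.1  0.  -0.7] w 0.0437 eff6 -0.29
-75 16.13 act -74.6 tau [-0.12  0.25  0.03] F [-0.6 -0.3 -1.3] w 0.0437 eff6 -0.28
-88 16.47 act -87.6 tau [-0.06  0.25  0.06] F [-0.8  0.2 -0.5] w 0.0442 eff6 -0.32
```

It turns freely this way, with no resistance to −88°. I'll lift gently and check the force.

Run:
```python
from h import *
p=np.array(monitor.sense()["eef_pos"])
for dz in (.002,.004,.007,.011,.016,.024):
    ctrl.move_l(p+[0,0,dz],speed=.03); s=monitor.sense(); print(dz,round(s["time_s"],2),s["ft_force"].round(1),s["torque"].round(2),round(s["gripper_width"],4),s["eef_pos"][2].round(4))
    if s["ft_force"][2]<-6: print("caught"); break
cv2.imwrite("pics/side3.png",cv2.resize(get_image("side")["color"][150:300,220:420],None,fx=3,fy=3,interpolation=cv2.INTER_CUBIC))
```

```text
0.002 16.72 [-0.4 -0.7  0.2] [-0.17  0.31 -0.03] 0.0436 0.0743
0.004 16.97 [-1.  -0.   0.6] [-0.17  0.3  -0.02] 0.0438 0.0763
0.007 17.22 [-0.4 -0.4  0.4] [-0.08  0.32  0.04] 0.0438 0.0795
0.011 17.5 [-1.7 -0.3  0.1] [-0.19  0.38 -0.04] 0.0436 0.0835
0.016 17.82 [-1.  -0.4 -0.1] [-0.1  0.2  0. ] 0.0444 0.0885
0.024 18.23 [ 0.5  0.3 -0.6] [ 0.05  0.   -0.01] 0.0436 0.0964
```

View pics/side3.png

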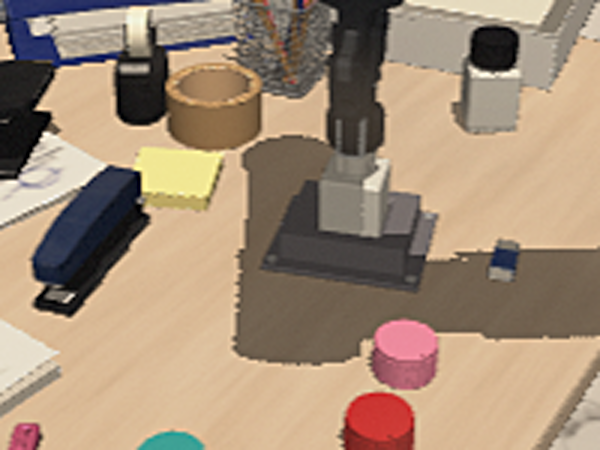

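The cap is coming off cleanly: the bare neck shows at about (350,160) and the bottle is still home in the well. I'll raise the cap well clear.

Run:
```python
from h import *
p=np.array(monitor.sense()["eef_pos"]); ctrl.move_l(p+[0,0,.07],speed=.08); ctrl.sleep(.8); s=monitor.sense()
print(s["time_s"],s["eef_pos"],s["gripper_width"],s["grasp_force"],s["ft_force"].round(1))
cv2.imwrite("pics/side4.png",cv2.resize(get_image("side")["color"][120:270,220:420],None,fx=3,fy=3,interpolation=cv2.INTER_CUBIC))
```

```text
20.1083 [0.51597932 0.00701992 0.16614668] 0.04326465084686083 45.78389109112322 [-0.2 -0.6 -0.3]
```

View pics/side4.png

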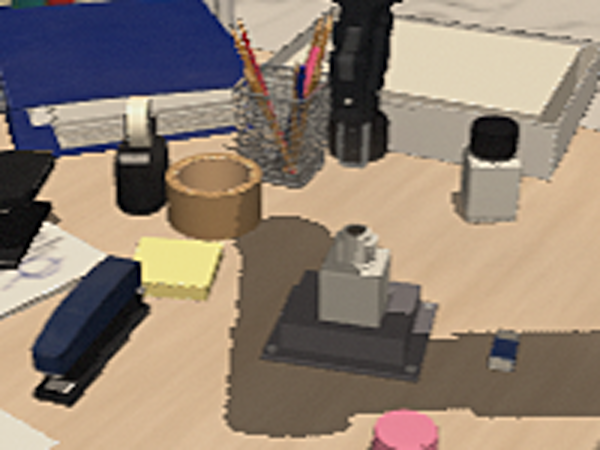

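The open bottle stands upright and home in the well at about (355,290). The cap is in the gripper at about (360,140), well clear above it, and the other bottle is untouched and closed at (492,170).

```bash
python3 -c "
from bench import ticket; print(ticket.job_done())"
```

```text
the job is handed in; nothing more can be done
None
```

The job is handed in at about 20 s of the 58 s allowed (no verdict returned): the left bottle stands home in the well, and its cap, which came off turning joint 6 in the negative direction after the positive direction hit a hard stop, is held still about 65 mm above the neck.

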